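# Lock the jam nut on a mower wheel and check that the wheel spins

## Robot

A 6-joint arm with a two-finger parallel gripper is mounted at the origin on the work surface. World frame = base frame: x ahead of the robot, y to its left, z up, the work surface at z = 0. Lengths are in m, angles in rad, forces in N, time in s.
With the tool pointing down it reaches from about 0.375 to 0.975 m from the base axis. Payload 3.8 kg.
Tool frame: the origin (TCP) lies on the centre line of the jaws, within the pads' length; the fingertips stand 19 mm ahead of it and the grasp point (between the pads) is the TCP; z points along the fingers, y is the line along which they close (so a half turn about z gives the same grasp; the last joint's range is limited). The gripper opens to 88 mm and grips with 3 to 60 N. Pads are 18 mm wide; open, the fingers measure 123 mm over their backs; the gripper's body (75 mm by 187 mm) begins 45 mm behind the grasp point.
Start: joints at [-0.037, 0.264, 1.604, -0, 1.274, -0.037], TCP at [0.675, -0, 0.258] pointing down, gripper open.
Joint ranges: [-2.63, 2.63], [-0.94, 2.18], [0.31, 2.57], [-1.31, 4.45], [0, 2.66], [-2.55, 2.55]. Speed limits (rad/s): [2.57, 2.57, 3.14, 3.14, 3.14, 3.14].

## Interface

Orientations are given as a unit quaternion [w, x, y, z].
In Python, from plant import * gives the robot as it stands. The module is installed in compiled form; this text tells all that it offers.
- The arm moves only by the tool send_rows, never from a script. Its arguments are lists of equal length, an entry for each row: "travel": the shift along the tool's x, y, z in mm, a list of three; "dr": the turn, a rotation vector about the tool's x, y, z in rad, a list of three; "claw": the finger opening in mm, from 0 to 88.1. In form: {"travel": [[x, y, z], ...], "dr": [[wx, wy, wz], ...], "claw": [claw, ...]}. A call has 1 to 8 rows; each row is the pose to reach, as a shift and turn from the pose commanded when the call began, along the tool's axes at that moment; what a row does not reach only later rows make up. A row lasts 1/8 s, in which the tool goes at most 62.5 mm and 10.7 degrees, less where a joint would pass 70% of its speed; a pose out of reach is approached as far as the arm can. A call with a gripper value outside its range is refused whole. The fingers move at their own pace and stop on an object; "newtons" is the grip in N (left out, the last holds). Time passes only in rows, so rows that repeat a pose let the fingers close. It gives the time, the measured TCP pose, the force, the opening and the grip force at its end, in the units of the state.
- read_state(): the state, without advancing time (a new reading comes with each control period).
- camera(name): name is "scene" or "side" or "wrist"; returns a dict with "color" (400x640x3 uint8, blue, green, red), "depth" (400x640 float32, m along the optical axis (not along the pixel's ray), 0 where there is no reading), "fx", "fy", "cx", "cy" (pixels), "rvec" (rotation vector, rad) and "tvec" (3), from world to camera coordinates, as OpenCV has them. Camera axes: x right, y down, z forward; pixel columns grow to the right and rows downward; lengths in m; the calibration is good to about 2 mm. A picture is of the moment at which its call begins.
- hand_in(): hands the job in; it is judged then, once.
The state is a dict: "clock": time; "qpos": joint angles; "joint_velocities": joint speeds; "joint_efforts": joint torques, N m; "ee_pos": TCP position; "orientation": TCP orientation; "ft_force": force on the tool from outside, world axes, zero at the start; "ft_torque": the same for the moment, N m; "grip_width": finger opening in m; "grasp_force": force on a finger pad.
Only numpy, scipy, OpenCV 4.12 (cv2) and the standard library are available. Lean on these libraries where they do the work, as an engineer would, in place of code of your own. Each camera call takes 0.05 s, during which the arm holds its last target. There are 200 camera calls.

## Task

On the mower wheel whose nuts are uncovered, run the upper hexagon nut down the stud (clockwise) and tighten it hard against the washer and the nut below, until it will turn no further. Then turn that wheel about a quarter of a turn, either way, to check that it still spins, and let go. Leave the finished, capped wheel and everything else on the bench where it is.

Things in the scene. Friction and masses are not known exactly. Their poses are not given: they have to be found in the camera images.
- stand: The open stand (the job): a 150 x 150 x 10 mm steel plate, fixed to the bench, with an upright threaded stud, 24 mm thick, its top 118 mm above the bench. Around the stud lies a mower wheel; above that, on the stud, the first nut, a spring washer, a gap of 4 to 7 mm and the second (jam) nut. Origin: on the stud's axis at the bench top; z up.
- first_nut_top (a point): Centre of the upper face of the first nut, 80 mm above the bench. This nut is fixed: a steel hexagon, 46 mm across flats, 53 mm across corners, 20 mm high. On it lies the dished spring washer, 41 mm across and 4.5 mm high: flattened under the jam nut it holds the nuts locked.
- jam_nut_top (a point): Centre of the upper face of the jam nut, on the stud's axis. The nut is a plain steel hexagon, 46 mm across flats, 53 mm across corners, 22 mm high (its lower face is 22 mm below this point). This point's x axis points squarely out through one of the six flats (one every 60 degrees), y through a corner, z up. The stud's end shows 5 to 12 mm above it.
- jam_nut (a joint): Screw angle of the jam nut, rad: clockwise from above is positive and lowers it 10 mm a turn (1.59 mm a rad). Starts between 0 and 1.6, has a steady drag of about 0.2 N m and stays where it is left. It meets the washer at 3.8; the washer then resists more and more (about 0.1 N m extra) until at 4.2 it is flat, the nut jams and turns no further. Friction holds it there.
- wheel (a joint): Angle of the open wheel, rad, counter-clockwise from above positive, any start, light drag (0.06 N m), no end stops in use. Black tyre, 210 mm outer and 174 mm inner diameter, 30 to 85 mm above the bench; grey hub of 60 mm diameter, top at 60 mm; three spokes 120 degrees apart.
- wheel_spoke (a point): Point on top of one spoke of the open wheel, mid-width, 62 mm from the stud's axis, 78 mm above the bench; turns with the wheel. x axis: outward along the spoke, z up. A spoke is a rib 16 mm wide, 34 to 90 mm off the axis, from 42 to 78 mm above the bench, with open windows on both sides; it can be pinched or pushed sideways from above.
- done_stand: The other stand, 150 x 150 mm plate, fixed, with an equal wheel (210 mm across, 85 mm high) that is already finished: its nuts are hidden under a domed aluminium cap, 74 mm across, top at 129 mm. Origin: on its axis, at the bench top. To be left alone.
- done_wheel_spoke (a point): A point on the top of one spoke of the finished wheel, 62 mm from its axis, 78 mm above the bench; it turns with that wheel. To be left alone.
- wrench: Steel spanner, 190 mm long, lying between the wheels. Origin at its underside or lying centre. Bystander, loose: leave it where it is.
- grease_jar: Grey jar, 68 mm across, 75 mm high, beyond the wheels. Origin at its underside or lying centre. Bystander, loose: leave it where it is.
- oil_bottle: White bottle, 60 mm across, 170 mm high, beyond the wheels. Origin at its underside or lying centre. Bystander, loose: leave it where it is.
- screwdriver: Screwdriver, 200 mm long, lying beyond the wheels. Origin at its underside or lying centre. Bystander, loose: leave it where it is.
- mug: White mug, 80 mm across, 95 mm high, beyond the wheels. Origin at its underside or lying centre. Bystander, loose: leave it where it is.
- spare_nut: Loose spare hexagon nut, 46 mm across flats, 20 mm high, lying between robot and wheels; not needed. Origin at its underside or lying centre. Bystander, loose: leave it where it is.
- hammer: Hammer, 260 mm long, at the right of the bench. Origin at its underside or lying centre. Bystander, loose: leave it where it is.
- brush: Brush, 200 mm long, at the left of the bench. Origin at its underside or lying centre. Bystander, loose: leave it where it is.
Things that resemble listed ones, but are neither listed nor needed, are in the scene too. What is shaped like the stand but red is not meant.

How it is judged:
By the outcome, as a careful person would: the job done as asked, in the order asked, and still so for the second after the job is handed in, with the robot touching nothing.
It also fails if it takes over 58 s, if anything falls off the work surface, if the arm or the gripper's body presses on something with over 40 N, if the wrist force passes 120 N, or if a joint passes its speed limit or range.

## Working session

There is one attempt and no reset: what is moved stays moved. The work goes in short steps, Python scripts to look and compute and a tool call to move; the robot and the scene stay as the last step left them, time stands still between calls to the robot, and variables do not carry over. Pictures are saved under pics/ and viewed, at most 10 in all, crops included, and the job is handed in when it is done.

Besides the shell and the picture viewer there is one more tool, called after ">>>" by a JSON object that holds its "method" and its "body", one argument or row to a line. send_rows: Moves the arm, as the interface text tells. Its arguments: {"type":"object","properties":{"travel":{"type":"array"},"dr":{"type":"array"},"claw":{"type":"array"},"newtons":{"type":"number"}},"required":["travel","dr","claw"]}

```bash
mkdir -p pics
cat > h.py <<'E'
from plant import *
import numpy as np, cv2
def pts(c):
    R,_=cv2.Rodrigues(np.array(c["rvec"],float)); t=np.array(c["tvec"],float).ravel()
    v,u=np.mgrid[0:400,0:640]; d=c["depth"]
    P=np.stack([(u-c["cx"])/c["fx"]*d,(v-c["cy"])/c["fy"]*d,d],-1)
    W=(P-t)@R; W[d==0]=np.nan
    return W
def ray(c,u,v,z):
    R,_=cv2.Rodrigues(np.array(c["rvec"],float)); t=np.array(c["tvec"],float).ravel()
    C=-R.T@t; d=R.T@np.array([(u-c["cx"])/c["fx"],(v-c["cy"])/c["fy"],1])
    return C+d*(z-C[2])/d[2]
E
python3 - <<'E'
from h import *
s=read_state(); print(s)
a=camera("scene"); b=camera("wrist")
for n,c in (("scene",a),("wrist",b)):
    cv2.imwrite(f"pics/{n}0.png",c["color"]); R,_=cv2.Rodrigues(np.array(c["rvec"],float)); print(n,-R.T@np.array(c["tvec"]).ravel(),c["fx"])
import pickle; pickle.dump((a,b),open("c0.pkl","wb"))
E
```

```text
{'clock': 0.0, 'qpos': array([-3.69424052e-02,  2.64719306e-01,  1.60530889e+00,  1.40805062e-05,
        1.27372580e+00, -3.68950993e-02]), 'joint_velocities': array([ 0.00032803, -0.0007152 ,  0.00053434, -0.0001444 , -0.00101451,
        0.00033874]), 'joint_efforts': array([-9.59501231e-04, -5.02113855e+01, -3.56871557e+01,  7.25938403e-02,
        2.92220683e-02, -1.93505334e-04]), 'ee_pos': array([ 6.74351672e-01, -2.18258284e-06,  2.56445943e-01]), 'orientation': array([-0.00079641,  0.70712456,  0.70708818, -0.00073049]), 'ft_force': array([ 0.46901169,  0.86845094, -1.33237463]), 'ft_torque': array([ 0.02476522, -0.05212504,  0.03037244]), 'grasp_force': 0.0, 'grip_width': 0.08823028969773113}
scene [ 1.37866123 -0.14230305  0.75463942] 410.7796976260031
wrist [0.67375874 0.0687319  0.38331875] 286.4974342516246
```

View pics/scene0.png

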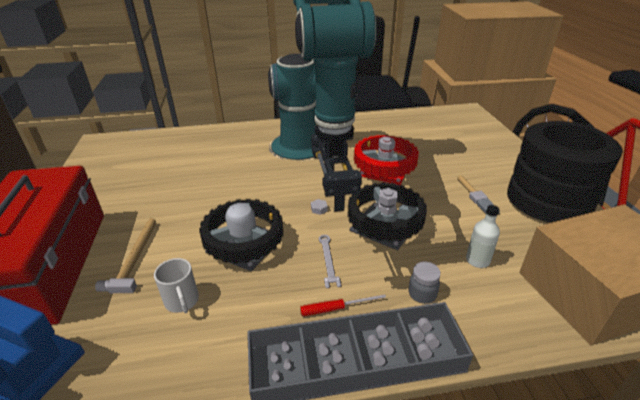

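View pics/wrist0.png

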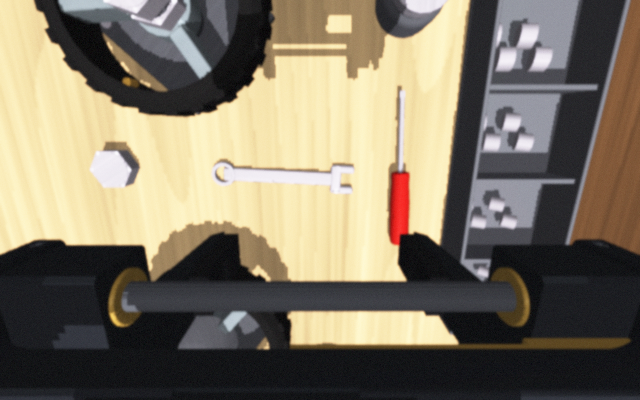

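Scene view: open wheel at about (387,212) with its bare nut at (387,197). Capped wheel at (240,232), red decoy at (386,157). In the wrist view the open wheel is top left, with its nut near (160,5).

Run:
```python
from h import *
import pickle
a,b=pickle.load(open("c0.pkl","rb"))
W=pts(a)
for (u,v) in [(387,191),(387,197),(387,212),(240,210)]: print(u,v,W[v,u].round(4))
def fit(W,m):
    p=W[m]; return p.mean(0).round(4),len(p),p.min(0).round(3),p.max(0).round(3)
v,u=np.mgrid[0:400,0:640]
reg=(u>345)&(u<430)&(v>175)&(v<260)
print("stud top",fit(W,reg&(W[...,2]>.112)&(W[...,2]<.125)))
print("nut+ ",fit(W,reg&(W[...,2]>.09)))
print("tyre",fit(W,reg&(W[...,2]>.08)&(W[...,2]<.09)&(a["color"].max(-1)<60)))
p=W[reg&(abs(W[...,2]-.085)<.004)&(a["color"].max(-1)<60)]
(c,r)=cv2.minEnclosingCircle(p[:,:2].astype(np.float32)); print(c,r)
```

```text
387 191 [nan nan nan]
387 197 [0.5365 0.1737 0.1156]
387 212 [0.5408 0.1767 0.068 ]
240 210 [ 0.5392 -0.2103  0.1271]
stud top (array([0.5193, 0.1815, 0.115 ]), 143, array([0.493, 0.158, 0.112]), array([0.539, 0.207, 0.12 ]))
nut+  (array([0.6479, 0.0969, 0.2209]), 532, array([0.493, 0.005, 0.09 ]), array([0.769, 0.207, 0.345]))
tyre (array([0.542 , 0.1792, 0.0837]), 769, array([0.424, 0.079, 0.08 ]), array([0.623, 0.283, 0.088]))
(0.5243799686431885, 0.1812276840209961) 0.10334096103906631
```

>>> {"method": "send_rows", "body": {
  "travel": [
    [30,-50,0],
    [60,-100,0],
    [85,-155,0],
    [85,-155,0],
    [85,-155,0]
  ],
  "dr": [
    [0,0,0],
    [0,0,0],
    [0,0,0],
    [0,0,0],
    [0,0,0]
  ],
  "claw": [88,88,88,88,88],
  "newtons": 60
}}

```text
clock: 0.72
ee_pos: [0.5204, 0.085, 0.2579]
orientation: [0.0, 0.707, 0.707, 0.0]
ft_force: [0.8, 0.4, 0.9]
grip_width: 0.0878
grasp_force: 0.0
```

Run:
```python
from h import *
import pickle
s=read_state(); print(s["clock"],s["ee_pos"],s["qpos"].round(3))
b=camera("wrist"); pickle.dump(b,open("c1.pkl","wb")); cv2.imwrite("pics/w1.png",b["color"])
W=pts(b)
for z0,z1 in ((.095,.114),(.1145,.122)):
    m=(W[...,2]>z0)&(W[...,2]<z1)&(abs(W[...,0]-.519)<.05)&(abs(W[...,1]-.181)<.05)
    p=W[m]; print(z0,len(p),p.mean(0),p.min(0),p.max(0)); v,u=np.nonzero(m); print(u.min(),u.max(),v.min(),v.max())
```

```text
0.725 [0.52036279 0.08502438 0.25794193] [ 0.115 -0.018  1.918 -0.     1.24   0.114]
0.095 1465 [0.51614992 0.18178199 0.11296128] [0.49155969 0.15619398 0.09500435] [0.54055252 0.20714304 0.11399788]
287 342 57 118
0.1145 783 [0.51623383 0.18196365 0.11735049] [0.49709212 0.15965321 0.11450381] [0.53772473 0.20268349 0.11995171]
293 339 62 114
```

View pics/w1.png

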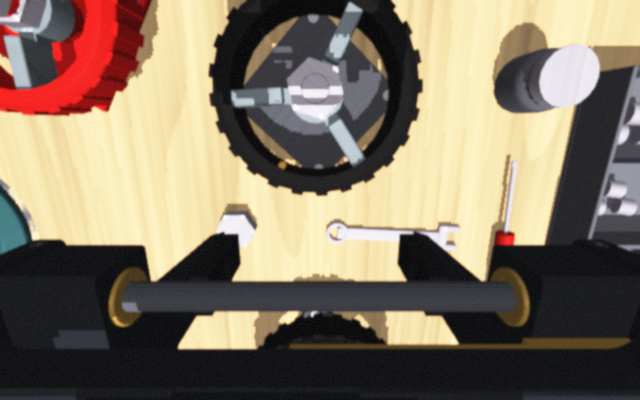

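Wrist view: the wheel is centred at (315,92), the nut covers roughly (287–342, 57–118), and the spokes lie at image left (235,98), upper right (350,15) and lower right (360,160).

Run:
```python
from h import *
import pickle
b=pickle.load(open("c1.pkl","rb")); W=pts(b)
m=(W[...,2]>.105)&(abs(W[...,0]-.516)<.04)&(abs(W[...,1]-.182)<.04)
cs,_=cv2.findContours(m.astype(np.uint8),cv2.RETR_EXTERNAL,cv2.CHAIN_APPROX_NONE)
c=max(cs,key=cv2.contourArea)[:,0]
zt=np.median(W[m][:,2]); print("top z",zt,np.percentile(W[m][:,2],[10,30,50,70,90]))
p=np.array([ray(b,x,y,.112)[:2] for x,y in c]); 
th=np.radians(np.arange(0,180,5)); w=[np.ptp(p@[np.cos(t),np.sin(t)])*1000 for t in th]
print(dict(zip(range(0,180,5),np.round(w,1))))
(c0,r)=cv2.minEnclosingCircle(p.astype(np.float32)); print(c0,r)
z=np.exp(6j*np.arctan2(p[:,1]-c0[1],p[:,0]-c0[0]))*np.hypot(p[:,0]-c0[0],p[:,1]-c0[1])
print("corner angle deg mod 60",np.degrees(np.angle(z.sum()))/6, abs(z.mean()))
# spokes
C=np.array(c0); q=W[...,:2]-C; r=np.hypot(q[...,0],q[...,1]); s=(W[...,2]>.068)&(W[...,2]<.083)&(r>.045)&(r<.08)
ang=np.degrees(np.arctan2(q[...,1],q[...,0]))[s]; h,e=np.histogram(ang,72,(-180,180)); print([(int(e[i]),int(h[i])) for i in range(72) if h[i]>5])
t=(W[...,2]>.08)&(W[...,2]<.09)&(r<.13)&(r>.08); print(cv2.minEnclosingCircle(W[t][:,:2].astype(np.float32)))
cv2.imwrite("pics/w1z.png",cv2.resize(b["color"][0:200,205:425],None,fx=3,fy=3,interpolation=cv2.INTER_CUBIC))
```

```text
top z 0.1136890374282434 [0.11242953 0.11312398 0.11368904 0.11468737 0.1179608 ]
{0: np.float64(49.1), 5: np.float64(48.0), 10: np.float64(46.6), 15: np.float64(47.2), 20: np.float64(49.0), 25: np.float64(50.5), 30: np.float64(51.6), 35: np.float64(52.4), 40: np.float64(52.7), 45: np.float64(52.6), 50: np.float64(52.2), 55: np.float64(51.5), 60: np.float64(50.3), 65: np.float64(48.8), 70: np.float64(46.9), 75: np.float64(46.9), 80: np.float64(48.6), 85: np.float64(50.0), 90: np.float64(50.9), 95: np.float64(51.7), 100: np.float64(52.1), 105: np.float64(52.1), 110: np.float64(51.7), 115: np.float64(51.0), 120: np.float64(49.8), 125: np.float64(48.2), 130: np.float64(46.3), 135: np.float64(46.4), 140: np.float64(48.3), 145: np.float64(49.7), 150: np.float64(50.8), 155: np.float64(51.4), 160: np.float64(51.7), 165: np.float64(51.6), 170: np.float64(51.1), 175: np.float64(50.2)}
(0.5159695744514465, 0.18160080909729004) 0.026461921632289886
corner angle deg mod 60 -17.69877493807325 0.0021568687096046525
[(-180, 190), (-175, 196), (-170, 50), (-120, 7), (-65, 126), (-60, 170), (-55, 171), (-50, 36), (50, 9), (55, 174), (60, 235), (65, 226), (70, 46), (170, 6), (175, 153)]
((0.5161675810813904, 0.1814895123243332), 0.10690460354089737)
```

View pics/w1z.png

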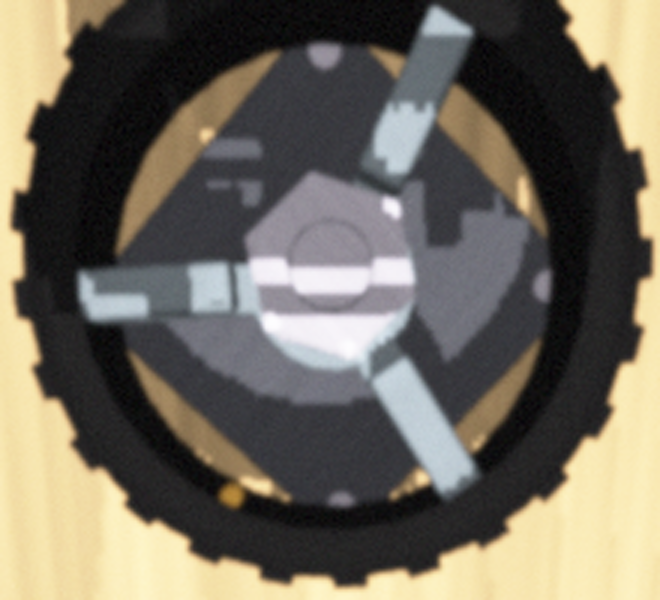

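>>> {"method": "send_rows", "body": {
  "travel": [
    [50,-4,0],
    [96.5,-4.4,0],
    [96.5,-4.4,0],
    [96.5,-4.4,0],
    [96.5,-4.4,0],
    [96.5,-4.4,0],
    [96.5,-4.4,0],
    [96.5,-4.4,0]
  ],
  "dr": [
    [0,0,-0.17],
    [0,0,-0.34],
    [0,0,-0.51],
    [0,0,-0.68],
    [0,0,-0.85],
    [0,0,-1.02],
    [0,0,-1.15],
    [0,0,-1.15]
  ],
  "claw": [88,88,88,88,88,88,88,88]
}}

```text
clock: 1.78
ee_pos: [0.5172, 0.1811, 0.2576]
orientation: [0.0, 0.21, 0.978, 0.0]
ft_force: [0.2, -0.0, -0.5]
grip_width: 0.0881
grasp_force: 0.0
```

>>> {"method": "send_rows", "body": {
  "travel": [
    [0,0,20],
    [0,0,40],
    [0,0,60],
    [0,0,60],
    [0,0,60],
    [0,0,60],
    [0,0,60],
    [0,0,60]
  ],
  "dr": [
    [0,0,-0.17],
    [0,0,-0.34],
    [0,0,-0.51],
    [0,0,-0.68],
    [0,0,-0.85],
    [0,0,-1.02],
    [0,0,-1.154],
    [0,0,-1.154]
  ],
  "claw": [88,88,88,88,88,88,88,88]
}}

```text
clock: 2.78
ee_pos: [0.5165, 0.1813, 0.1977]
orientation: [0.0, -0.356, 0.934, -0.0]
ft_force: [0.1, 0.1, 0.3]
grip_width: 0.0879
grasp_force: 0.0
```

Run:
```python
from h import *
s=read_state(); print(s["clock"],s["ee_pos"],s["qpos"].round(3),s["orientation"].round(4))
b=camera("side");cv2.imwrite("pics/s2.png",b["color"])
W=pts(b); m=(W[...,2]>.088)&(W[...,2]<.125)&(abs(W[...,0]-.516)<.04)&(abs(W[...,1]-.182)<.04)
if m.sum():
  p=W[m];v,u=np.nonzero(m);print(len(p),p.min(0),p.max(0),u.min(),u.max(),v.min(),v.max())
```

```text
2.775 [0.51647239 0.18130515 0.19769053] [ 0.292  0.07   1.943 -0.     1.128 -2.008] [ 1.000e-04 -3.565e-01  9.343e-01 -0.000e+00]
309 [0.49093194 0.15564359 0.09086344] [0.53888374 0.20722669 0.12322372] 296 313 228 248
```

View pics/s2.png

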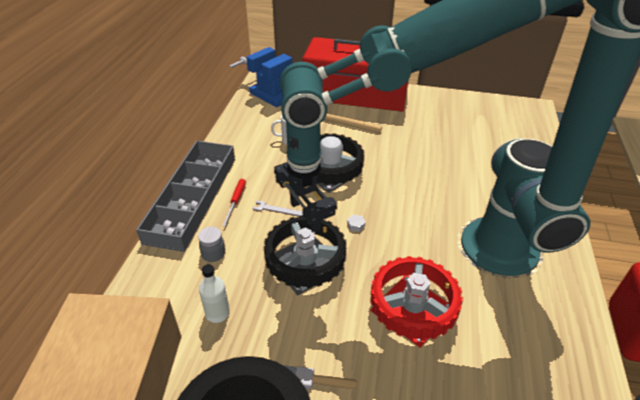

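The side view shows the gripper above the open wheel at (305,245), with nothing in its way. Descending and closing.

>>> {"method": "send_rows", "body": {
  "travel": [
    [0,0,30],
    [0,0,60],
    [0,0,80],
    [0,0,90],
    [0,0,90],
    [0,0,90],
    [0,0,90],
    [0,0,90]
  ],
  "dr": [
    [0,0,0],
    [0,0,0],
    [0,0,0],
    [0,0,0],
    [0,0,0],
    [0,0,0],
    [0,0,0],
    [0,0,0]
  ],
  "claw": [88,88,88,88,70,55,50,46],
  "newtons": 15
}}

```text
clock: 3.82
ee_pos: [0.5161, 0.1817, 0.1085]
orientation: [0.001, -0.358, 0.934, -0.0]
ft_force: [0.0, 0.6, 0.1]
grip_width: 0.0502
grasp_force: 0.0
```

>>> {"method": "send_rows", "body": {
  "travel": [
    [0,0,0],
    [0,0,0],
    [0,0,0]
  ],
  "dr": [
    [0,0,0],
    [0,0,0],
    [0,0,0]
  ],
  "claw": [40,40,40],
  "newtons": 15
}}

```text
clock: 4.2
ee_pos: [0.5168, 0.1807, 0.1084]
orientation: [0.001, -0.359, 0.934, -0.001]
ft_force: [2.8, -4.4, -0.2]
grip_width: 0.0464
grasp_force: 15.0
```

Run:
```python
from h import *
s=read_state(); print(s)
```

```text
{'clock': 4.2, 'qpos': array([ 0.29197443,  0.16508495,  2.01922825, -0.0021824 ,  0.95505841,
       -2.01103715]), 'joint_velocities': array([ 5.43233380e-04,  2.00809341e-05, -1.44676586e-03,  1.67959416e-04,
        4.68825202e-04, -1.33823718e-03]), 'joint_efforts': array([ 2.67716758e+00, -3.91267812e+01, -2.92456198e+01,  1.16244446e+00,
        5.17545696e-01,  6.84258455e-03]), 'ee_pos': array([0.51683654, 0.18074535, 0.108434  ]), 'orientation': array([ 0.00104144, -0.35857085,  0.93350143, -0.0009713 ]), 'ft_force': array([ 2.78082421, -4.35613467, -0.15187065]), 'ft_torque': array([-0.38449274, -0.40167567, -0.03616763]), 'grasp_force': 15.000011186348274, 'grip_width': 0.04637233502167467}
```

>>> {"method": "send_rows", "body": {
  "travel": [
    [0,-1.2,0],
    [0,-1.2,0],
    [0,-1.2,0.25],
    [0,-1.2,0.5],
    [0,-1.2,0.75],
    [0,-1.2,0.95],
    [0,-1.2,0.95]
  ],
  "dr": [
    [0,0,0],
    [0,0,0],
    [0,0,0.15],
    [0,0,0.3],
    [0,0,0.45],
    [0,0,0.6],
    [0,0,0.6]
  ],
  "claw": [40,40,40,40,40,40,40],
  "newtons": 60
}}

```text
clock: 5.08
ee_pos: [0.5168, 0.1809, 0.1074]
orientation: [0.001, -0.067, 0.998, 0.0]
ft_force: [0.1, -0.9, 5.5]
grip_width: 0.0453
grasp_force: 60.0
```

```bash
cat > st.py <<'E'
from h import *
s=read_state(); o=s["orientation"]
print("t",s["clock"],"pos",s["ee_pos"].round(4),"yaw",round(float(2*np.arctan2(o[1],o[2])),3),"q6",s["qpos"][5].round(3),"F",s["ft_force"].round(1),"T",s["ft_torque"].round(2),"w",round(s["grip_width"],4),"g",round(s["grasp_force"],1))
E
python3 st.py
```

```text
t 5.075 pos [0.5168 0.1809 0.1074] yaw -0.134 q6 -1.414 F [ 0.1 -0.9  5.5] T [-0.1  -0.06 -0.23] w 0.0453 g 60.0
```

>>> {"method": "send_rows", "body": {
  "travel": [
    [0,0,0.2],
    [0,0,0.45],
    [0,0,0.7],
    [0,0,0.95],
    [0,0,1.2],
    [0,0,1.45],
    [0,0,1.65],
    [0,0,1.85]
  ],
  "dr": [
    [0,0,0.15],
    [0,0,0.3],
    [0,0,0.45],
    [0,0,0.6],
    [0,0,0.75],
    [0,0,0.9],
    [0,0,1.05],
    [0,0,1.2]
  ],
  "claw": [40,40,40,40,40,40,40,40]
}}

```text
clock: 6.08
ee_pos: [0.517, 0.1811, 0.1055]
orientation: [0.0, 0.509, 0.861, 0.001]
ft_force: [0.1, -0.1, 5.0]
grip_width: 0.0455
grasp_force: 60.0
```

```bash
python3 st.py
```

```text
t 6.075 pos [0.517  0.1811 0.1055] yaw 1.068 q6 -0.212 F [ 0.1 -0.1  5. ] T [ 0.01 -0.16  0.12] w 0.0455 g 60.0
```

>>> {"method": "send_rows", "body": {
  "travel": [
    [0,0,0.2],
    [0,0,0.45],
    [0,0,0.7],
    [0,0,0.95],
    [0,0,1.2],
    [0,0,1.45],
    [0,0,1.65],
    [0,0,1.85]
  ],
  "dr": [
    [0,0,0.15],
    [0,0,0.3],
    [0,0,0.45],
    [0,0,0.6],
    [0,0,0.75],
    [0,0,0.9],
    [0,0,1.05],
    [0,0,1.2]
  ],
  "claw": [40,40,40,40,40,40,40,40]
}}

```text
clock: 7.08
ee_pos: [0.5173, 0.1811, 0.1037]
orientation: [0.0, 0.906, 0.423, 0.001]
ft_force: [1.7, -0.3, 3.5]
grip_width: 0.0452
grasp_force: 60.0
```

```bash
python3 st.py
```

```text
t 7.075 pos [0.5173 0.1811 0.1037] yaw 2.268 q6 0.988 F [ 1.7 -0.3  3.5] T [-0.08 -0.12  0.24] w 0.0452 g 60.0
```

>>> {"method": "send_rows", "body": {
  "travel": [
    [0,0,0.2],
    [0,0,0.4],
    [0,0,0.6],
    [0,0,0.8],
    [0,0,0.8]
  ],
  "dr": [
    [0,0,0.13],
    [0,0,0.26],
    [0,0,0.39],
    [0,0,0.5],
    [0,0,0.5]
  ],
  "claw": [40,40,40,40,40]
}}

```text
clock: 7.7
ee_pos: [0.5173, 0.1809, 0.1028]
orientation: [-0.0, 0.982, 0.188, 0.001]
ft_force: [4.0, -0.3, 3.1]
grip_width: 0.0455
grasp_force: 60.0
```

```bash
python3 st.py
```

```text
t 7.7 pos [0.5173 0.1809 0.1028] yaw 2.764 q6 1.484 F [ 4.  -0.3  3.1] T [-0.1  -0.31 -0.17] w 0.0455 g 60.0
```

>>> {"method": "send_rows", "body": {
  "travel": [
    [0,0,0.15],
    [0,0,0.3],
    [0,0,0.4],
    [0,0,0.4]
  ],
  "dr": [
    [0,0,0.1],
    [0,0,0.2],
    [0,0,0.25],
    [0,0,0.25]
  ],
  "claw": [40,40,40,40]
}}

```text
clock: 8.2
ee_pos: [0.5174, 0.1809, 0.1025]
orientation: [-0.0, 0.998, 0.064, 0.001]
ft_force: [2.5, -0.5, 3.8]
grip_width: 0.0457
grasp_force: 60.0
```

```bash
python3 st.py
```

```text
t 8.2 pos [0.5174 0.1809 0.1025] yaw 3.013 q6 1.734 F [ 2.5 -0.5  3.8] T [-0.05 -0.38 -0.07] w 0.0457 g 60.0
```

>>> {"method": "send_rows", "body": {
  "travel": [
    [0,0,0.15],
    [0,0,0.15],
    [0,0,0.15]
  ],
  "dr": [
    [0,0,0.1],
    [0,0,0.15],
    [0,0,0.15]
  ],
  "claw": [40,40,40]
}}

```text
clock: 8.57
ee_pos: [0.5174, 0.1808, 0.1024]
orientation: [-0.0, 1.0, -0.011, 0.001]
ft_force: [4.0, -1.8, 5.3]
grip_width: 0.0457
grasp_force: 60.0
```

```bash
python3 st.py
```

```text
t 8.575 pos [0.5174 0.1808 0.1024] yaw 3.164 q6 1.884 F [ 4.  -1.8  5.3] T [-0.06 -0.43  0.01] w 0.0457 g 60.0
```

>>> {"method": "send_rows", "body": {
  "travel": [
    [0,0,0.15],
    [0,0,0.15],
    [0,0,0.15]
  ],
  "dr": [
    [0,0,0.1],
    [0,0,0.15],
    [0,0,0.15]
  ],
  "claw": [40,40,40]
}}

```text
clock: 8.95
ee_pos: [0.5174, 0.1808, 0.1022]
orientation: [-0.0, 0.996, -0.086, 0.001]
ft_force: [4.3, -0.6, 5.1]
grip_width: 0.0456
grasp_force: 60.0
```

```bash
python3 st.py
```

```text
t 8.95 pos [0.5174 0.1808 0.1022] yaw 3.314 q6 2.034 F [ 4.3 -0.6  5.1] T [-0.11 -0.4   0.04] w 0.0456 g 60.0
```

>>> {"method": "send_rows", "body": {
  "travel": [
    [0,0,0.15],
    [0,0,0.2]
  ],
  "dr": [
    [0,0,0.1],
    [0,0,0.15]
  ],
  "claw": [40,40]
}}

```text
clock: 9.2
ee_pos: [0.5167, 0.1809, 0.1022]
orientation: [0.0, 0.987, -0.158, 0.001]
ft_force: [-1.2, 0.9, 8.3]
grip_width: 0.0455
grasp_force: 62.8
```

```bash
python3 st.py
```

```text
t 9.2 pos [0.5167 0.1809 0.1022] yaw 3.458 q6 2.18 F [-1.2  0.9  8.3] T [0.41 0.77 2.94] w 0.0455 g 62.8
```

>>> {"method": "send_rows", "body": {
  "travel": [
    [0,0,0.1],
    [0,0,0.1]
  ],
  "dr": [
    [0,0,0.1],
    [0,0,0.15]
  ],
  "claw": [40,40]
}}

```text
clock: 9.45
ee_pos: [0.5154, 0.1815, 0.1024]
orientation: [0.001, 0.973, -0.231, -0.001]
ft_force: [-3.1, 1.1, 11.6]
grip_width: 0.0484
grasp_force: 62.5
```

```bash
python3 st.py
```

```text
t 9.45 pos [0.5154 0.1815 0.1024] yaw 3.608 q6 2.33 F [-3.1  1.1 11.6] T [0.24 0.46 2.25] w 0.0484 g 62.5
```

The torque rose to 2.9 N m and then the pads began to slip: the nut is jammed. I'll regrip square on the flats to confirm it.

>>> {"method": "send_rows", "body": {
  "travel": [
    [0,0,0],
    [0,0,0],
    [0,0,-0.5],
    [0,0,-0.5],
    [0,0,-0.5],
    [0,0,-0.5],
    [0,0,-0.5],
    [0,0,-0.5]
  ],
  "dr": [
    [0,0,0],
    [0,0,0],
    [0,0,-0.1],
    [0,0,-0.2],
    [0,0,-0.2],
    [0,0,-0.2],
    [0,0,-0.2],
    [0,0,-0.2]
  ],
  "claw": [70,70,70,60,40,40,40,40]
}}

```text
clock: 10.45
ee_pos: [0.5157, 0.181, 0.1009]
orientation: [-0.0, 0.991, -0.137, -0.001]
ft_force: [0.7, 5.3, -5.7]
grip_width: 0.046
grasp_force: 58.9
```

```bash
python3 st.py
```

```text
t 10.45 pos [0.5157 0.181  0.1009] yaw 3.417 q6 2.137 F [ 0.7  5.3 -5.7] T [0.73 0.03 0.17] w 0.046 g 58.9
```

>>> {"method": "send_rows", "body": {
  "travel": [
    [0,0,0],
    [0,0,0],
    [0,0,0]
  ],
  "dr": [
    [0,0,0.05],
    [0,0,0.1],
    [0,0,0.12]
  ],
  "claw": [40,40,40]
}}

```text
clock: 10.82
ee_pos: [0.5158, 0.1811, 0.1009]
orientation: [0.001, 0.981, -0.192, -0.0]
ft_force: [0.1, 6.9, -6.7]
grip_width: 0.0463
grasp_force: 69.2
```

```bash
python3 st.py
```

```text
t 10.825 pos [0.5158 0.1811 0.1009] yaw 3.528 q6 2.251 F [ 0.1  6.9 -6.7] T [1.14 0.07 3.95] w 0.0463 g 69.2
```

Regripped, it took 3.95 N m and did not yield, so the nut is hard down. Releasing and looking.

>>> {"method": "send_rows", "body": {
  "travel": [
    [0,0,0],
    [0,0,0],
    [0,0,-30],
    [0,0,-80],
    [0,0,-120],
    [-50,0,-150],
    [-95,0,-150],
    [-95,0,-150]
  ],
  "dr": [
    [0,0,0],
    [0,0,0],
    [0,0,0],
    [0,0,0],
    [0,0,0],
    [0,0,0],
    [0,0,0],
    [0,0,0]
  ],
  "claw": [80,80,80,80,80,80,80,80]
}}

```text
clock: 11.82
ee_pos: [0.4271, 0.2175, 0.2527]
orientation: [-0.0, 0.981, -0.196, 0.001]
ft_force: [0.5, -0.6, -1.1]
grip_width: 0.0802
grasp_force: 0.0
```

```bash
cat > meas.py <<'E'
from h import *
import sys
b=camera("wrist"); W=pts(b); C=np.array([.5165,.1812])
cv2.imwrite("pics/%s.png"%sys.argv[1],b["color"])
q=W[...,:2]-C; r=np.hypot(q[...,0],q[...,1])
m=(W[...,2]>.09)&(W[...,2]<.13)&(r<.04); p=W[m]; print("nut",len(p),p[:,:2].mean(0),np.percentile(p[:,2],[10,30,50,70,90]))
cs,_=cv2.findContours(((W[...,2]>.099)&(r<.04)).astype(np.uint8),cv2.RETR_EXTERNAL,cv2.CHAIN_APPROX_NONE)
c=max(cs,key=cv2.contourArea)[:,0]; e=np.array([ray(b,x,y,.1065)[:2] for x,y in c]); c0,_=cv2.minEnclosingCircle(e.astype(np.float32))
d=e-c0; z=np.hypot(*d.T)*np.exp(6j*np.arctan2(d[:,1],d[:,0])); print("centre",c0,"flat angle mod 60",(np.degrees(np.angle(z.sum()))/6+30)%60)
t=(W[...,2]>.08)&(W[...,2]<.09)&(r<.13)&(r>.08); print("tyre",cv2.minEnclosingCircle(W[t][:,:2].astype(np.float32)))
s=(W[...,2]>.07)&(W[...,2]<.083)&(r>.045)&(r<.08); a=np.degrees(np.arctan2(q[...,1],q[...,0]))[s]
print("spokes, mod 120:",np.degrees(np.angle(np.exp(3j*np.radians(a)).sum()))/3, np.histogram(a%360,24,(0,360))[0])
E
python3 meas.py w3; python3 st.py
```

```text
nut 2456 [0.51651312 0.18116153] [0.10623594 0.10694088 0.10752071 0.10884616 0.11799336]
centre (0.5166915059089661, 0.18126365542411804) flat angle mod 60 18.959780352195246
tyre ((0.5164450407028198, 0.18119974434375763), 0.10689244419336319)
spokes, mod 120: -56.43904448531281 [  0   0   0 155 470   0   0   0   0   0   0 137 387   0   0   0   9   0
   0 188 518   0   0   0]
t 11.875 pos [0.4283 0.2171 0.2524] yaw 3.536 q6 2.383 F [-0.5 -0.1 -0.1] T [0.07 0.08 0.06] w 0.0799 g 0.0
```

View pics/w3.png

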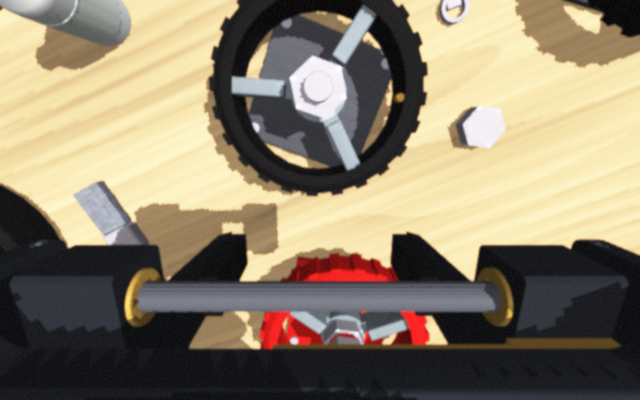

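The wrist view shows the nut seated at (318,88), 6.4 mm lower than before. The spokes are unmoved at (258,86), (352,40) and (342,145); the red decoy is under the gripper. Next I pinch the spoke at 63.6°.

>>> {"method": "send_rows", "body": {
  "travel": [
    [25,-15,0],
    [50,-30,0],
    [75,-45,0],
    [99.7,-62.8,0],
    [99.7,-62.8,0],
    [99.7,-62.8,0],
    [99.7,-62.8,0],
    [99.7,-62.8,0]
  ],
  "dr": [
    [0,0,-0.18],
    [0,0,-0.36],
    [0,0,-0.54],
    [0,0,-0.72],
    [0,0,-0.9],
    [0,0,-1.08],
    [0,0,-1.25],
    [0,0,-1.25]
  ],
  "claw": [60,40,40,40,40,40,40,40],
  "newtons": 15
}}

```text
clock: 12.88
ee_pos: [0.546, 0.2358, 0.2511]
orientation: [0.0, 0.911, 0.413, -0.0]
ft_force: [0.0, -0.0, -0.1]
grip_width: 0.0401
grasp_force: 0.0
```

>>> {"method": "send_rows", "body": {
  "travel": [
    [0,0,20],
    [0,0,50],
    [0,0,80],
    [0,0,100],
    [0,0,100]
  ],
  "dr": [
    [0,0,-0.15],
    [0,0,-0.255],
    [0,0,-0.255],
    [0,0,-0.255],
    [0,0,-0.255]
  ],
  "claw": [40,40,40,40,40]
}}

```text
clock: 13.5
ee_pos: [0.5439, 0.236, 0.1497]
orientation: [-0.0, 0.85, 0.526, -0.002]
ft_force: [-0.4, 0.4, 0.0]
grip_width: 0.0399
grasp_force: 0.0
```

```bash
python3 st.py
python3 - <<'E'
from h import *
c=camera("scene"); W=pts(c); v,u=np.mgrid[0:400,0:640]
m=(u>465)&(u<500)&(v>215)&(v<265)&(W[...,2]>.03)&(W[...,2]<.18); print("bottle",np.nanmedian(W[m],0))
m=(u>410)&(u<440)&(v>265)&(v<300)&(W[...,2]>.03)&(W[...,2]<.1); print("jar",np.nanmedian(W[m],0))
E
```

```text
t 13.5 pos [0.5439 0.236  0.1497] yaw 2.034 q6 0.83 F [-0.4  0.4  0. ] T [ 0.05  0.05 -0.02] w 0.0399 g 0.0
bottle [0.70946388 0.36444346 0.09085092]
jar [0.78841371 0.18959679 0.06728068]
```

>>> {"method": "send_rows", "body": {
  "travel": [
    [0,0,25],
    [0,0,45],
    [0,0,60],
    [0,0,68],
    [0,0,68],
    [0,0,68],
    [0,0,68]
  ],
  "dr": [
    [0,0,0],
    [0,0,0],
    [0,0,0],
    [0,0,0],
    [0,0,0],
    [0,0,0],
    [0,0,0]
  ],
  "claw": [40,40,40,40,25,12,12],
  "newtons": 10
}}

```text
clock: 14.42
ee_pos: [0.5454, 0.2371, 0.0841]
orientation: [-0.0, 0.85, 0.527, 0.001]
ft_force: [0.0, -0.8, -0.7]
grip_width: 0.0161
grasp_force: 10.0
```

```bash
python3 st.py
python3 - <<'E'
import numpy as np
r=62
for d in (15,30,45):
  a=np.radians(d); print(d,round(a,3),"x",round(r*(np.cos(a)-1),1),"y",round(r*np.sin(a),1))
E
```

```text
t 14.425 pos [0.5454 0.2371 0.0841] yaw 2.032 q6 0.829 F [ 0.  -0.8 -0.7] T [-0.06  0.08 -0.03] w 0.0161 g 10.0
15 0.262 x -2.1 y 16.0
30 0.524 x -8.3 y 31.0
45 0.785 x -18.2 y 43.8
```

>>> {"method": "send_rows", "body": {
  "travel": [
    [-0.5,8.2,0],
    [-2.1,16.2,0],
    [-4.8,23.9,0],
    [-8.4,31.2,0],
    [-12.9,38,0],
    [-18.3,44.2,0],
    [-18.3,44.2,0]
  ],
  "dr": [
    [0,0,0.131],
    [0,0,0.262],
    [0,0,0.393],
    [0,0,0.524],
    [0,0,0.654],
    [0,0,0.785],
    [0,0,0.785]
  ],
  "claw": [12,12,12,12,12,12,12]
}}

```text
clock: 15.3
ee_pos: [0.5768, 0.2008, 0.084]
orientation: [-0.0, 0.987, 0.162, 0.0]
ft_force: [0.2, 0.9, 0.3]
grip_width: 0.0161
grasp_force: 10.0
```

```bash
python3 st.py
```

```text
t 15.3 pos [0.5768 0.2008 0.084 ] yaw 2.816 q6 1.539 F [0.2 0.9 0.3] T [-0.03  0.12 -0.07] w 0.0161 g 10.0
```

>>> {"method": "send_rows", "body": {
  "travel": [
    [-0.5,8.2,0],
    [-2.1,16.2,0],
    [-4.8,23.9,0],
    [-8.4,31.2,0],
    [-12.9,38,0],
    [-18.3,44.2,0],
    [-18.3,44.2,0]
  ],
  "dr": [
    [0,0,0.131],
    [0,0,0.262],
    [0,0,0.393],
    [0,0,0.524],
    [0,0,0.654],
    [0,0,0.785],
    [0,0,0.785]
  ],
  "claw": [12,12,12,12,12,12,12]
}}

```text
clock: 16.18
ee_pos: [0.5735, 0.1531, 0.084]
orientation: [-0.0, 0.974, -0.227, 0.001]
ft_force: [1.1, -0.3, -0.4]
grip_width: 0.016
grasp_force: 10.0
```

```bash
python3 st.py
```

```text
t 16.175 pos [0.5735 0.1531 0.084 ] yaw 3.599 q6 2.247 F [ 1.1 -0.3 -0.4] T [-0.17 -0.08  0.01] w 0.016 g 10.0
```

>>> {"method": "send_rows", "body": {
  "travel": [
    [0,0,0],
    [0,0,0],
    [0,0,0],
    [0,0,-30],
    [0,0,-80],
    [0,0,-130],
    [-60,0,-165],
    [-120,0,-165]
  ],
  "dr": [
    [0,0,0],
    [0,0,0],
    [0,0,0],
    [0,0,0],
    [0,0,0],
    [0,0,0],
    [0,0,0],
    [0,0,0]
  ],
  "claw": [38,38,38,38,38,38,60,60]
}}

```text
clock: 17.18
ee_pos: [0.4703, 0.206, 0.2524]
orientation: [-0.002, 0.974, -0.228, 0.003]
ft_force: [-0.6, 0.6, 0.4]
grip_width: 0.0555
grasp_force: 0.0
```

>>> {"method": "send_rows", "body": {
  "travel": [
    [-30,0,0],
    [-30,0,0],
    [-30,0,0]
  ],
  "dr": [
    [0,0,0],
    [0,0,0],
    [0,0,0]
  ],
  "claw": [60,60,60]
}}

```text
clock: 17.55
ee_pos: [0.4427, 0.2181, 0.2487]
orientation: [-0.0, 0.974, -0.228, 0.001]
ft_force: [0.5, -0.0, 0.1]
grip_width: 0.0603
grasp_force: 0.0
```

```bash
python3 meas.py w4; python3 st.py
```

```text
nut 2422 [0.51677096 0.18104583] [0.10627165 0.10694485 0.10753147 0.10866901 0.11808348]
centre (0.5163123607635498, 0.18113771080970764) flat angle mod 60 18.897756315006916
tyre ((0.5163965225219727, 0.1812748908996582), 0.10673701018095016)
spokes, mod 120: -26.377314523682134 [  0   0   0   0   0 140 411   0   0   0   8   0   0 138 415   0   0   0
   0   0   0 175 537   0]
t 17.6 pos [0.4429 0.2178 0.2486] yaw 3.602 q6 2.438 F [ 0.5 -0.1 -0.6] T [ 0.08  0.1  -0.03] w 0.0605 g 0.0
```

View pics/w4.png

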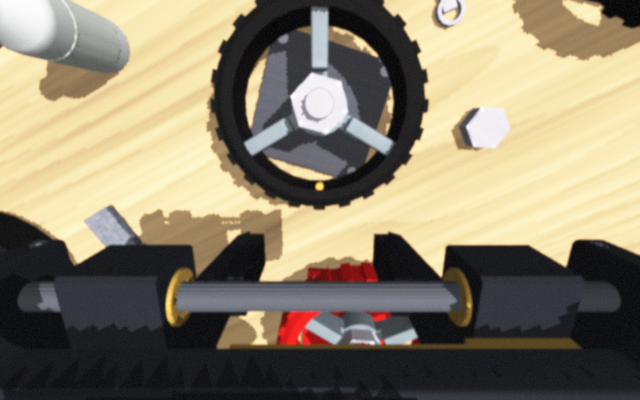

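The picture shows the wheel turned 90°: spokes now at (320,38), (268,135) and (367,135), and the yellow mark moved from (400,98) to (320,186). The nut at (319,103) is still seated at the same angle, the spare nut and spanner are in place, and the gripper is clear.

```bash
python3 -c "
from plant import *
print(hand_in())"
```

```text
the job is handed in; nothing more can be done
None
```

The jam nut is tightened hard against the washer, the open wheel turned a quarter turn clockwise and was let go, and the job is handed in at about 17.6 s. The nut took 3.95 N m without moving, and nothing else on the bench was touched.

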